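Load the hex bar into the bench collet

TASK

Take the hexagonal bar from the stock rest, leaving the round one there, and feed it gently, without force, into the open collet until it meets the hidden depth stop; press it lightly and steadily against the stop for a second. Leave it fully home there, let go, and swing the collet's lever fully closed so that the bar stays clamped at the stop. Leave everything else on the bench where it is.

Things in the scene. Friction and masses are not known exactly. Their poses are not given: they have to be found in the camera images.
- hex_bar: Plain aluminium hexagonal bar, 16 mm across flats, 140 mm long (last 3 mm of each end 13 mm across flats), 67 to 109 g. Origin at its centre, x along its length, ends alike. It lies level in the rest, one corner up, one down: two flats (facing its +y, -y) stand upright to be pinched from above. Axis 45 mm above the table. It enters the collet in this same roll.
- round_bar: Plain aluminium round bar, 16 mm diameter, 140 mm long, lying in the other place of the rest, 80 mm beside the hex bar. Origin at its centre, x along its length. Not wanted: stays where it is.
- rest: Stock rest fixed to the table: dark steel base 85 x 130 x 8 mm with black V-blocks. Origin under its centre. Two places along its x, at y = -40 and +40 mm, the hex bar in either. The V-blocks (8 mm thick, 25 mm to either side of the bars' middle) are lower than the bar axis; the bars' ends overhang the blocks and can be gripped there.
- collet: Bench collet fixed to the table: base 120 x 100 mm; grey housing 70 mm wide, 105 mm high, x = 25 to 115 mm; dark nose ring, 56 mm diameter. Origin on the table under the mouth, x = feed direction, z up. A released bar drops about 1.4 mm to the bottom of the bore and stays. While feeding, never press the bar on the fixture with more than 18 N; the open bore resists with about 3 N or less.
- collet_mouth (a point): Centre of the mouth rim, on the bore axis, 70 mm above the table. Hexagonal bore, 18.4 mm across flats, flats upright at the sides, corners up and down; its first 8 mm flare to about 23 mm. A rigid depth stop inside stands anywhere 75 to 95 mm behind the mouth, set anew each time, hidden: find it by feel. Pressing on it with 5 to 12 N for a second seats the bar.
- lever (a joint): Collet lever angle in rad: 0 fully open, 1.3 closed (end stop); starts at 0 to 0.25. Turns about the vertical through lever_pivot, counter-clockwise seen from above as it grows, and stays where left. Takes about 4 to 6 N at the post. From about 0.85 two jaws in the bore press on the bar's upright flats.
- lever_post (a point): Middle of the black upright post at the lever's free end: 16 mm diameter, from 117 to 159 mm above the table; this point is 139 mm above the table and 100 mm from the pivot. The lever's flat arm below it is 18 mm wide, 8 mm thick. Push the post sideways.
- lever_pivot (a point): On the lever's vertical hinge axis, 139 mm above the table, 90 mm behind the mouth, over the bore axis. At lever 0 the post lies, seen from here, 15 degrees from the feed direction towards the collet's +y side; at 1.3, 89 degrees.
- screw_jar: Small clear screw jar, 48 mm diameter, 55 mm high, beside the collet; bystander. Origin at its underside.
- spacer: Steel ring 32 mm diameter, 14 mm high, beside the rest; bystander. Origin at its underside.
- screwdriver: Screwdriver lying on the bench; bystander. Origin at its underside.
- phone: Black phone, 72 x 148 x 9 mm; bystander. Origin at its underside.
- flux_bottle: White bottle, 36 mm diameter, 90 mm high; bystander. Origin at its underside.
- wrench: Steel wrench lying near the robot; bystander. Origin at its underside.
- parts_tray: Blue divided tray, 120 x 160 x 30 mm; bystander. Origin at its underside.

How it is judged (in metres and radians):
On the way, in this order (a step that is already met when the one before it is completed fails the run):
1. with the lever still open, the hex bar is pressed against the depth stop with more than 2 N for 0.3 s (contact force between hex_bar and stop_c0 above 2 N and distance between hex_bar and stop_c0 below 0.0755 m and value of joint lever below 0.6 rad), for 0.3 s.
2. the lever is closed (above 1.2 rad) with the hex bar within 2.5 mm of the stop (value of joint lever above 1.2 rad and distance between hex_bar and stop_c0 below 0.0755 m), for 0.2 s.
At the end, for the whole second after the job is handed in: The lever is closed (above 1.2 of 1.3 rad), the hex bar lies in the collet, in line with it (within 0.06 rad), its inner end within 2.5 mm of the depth stop, at rest and released (all of step 2 and angle between the x axis of hex_bar and the x axis of collet, either way round below 0.06 rad and linear speed of hex_bar below 0.02 m/s); the robot touches nothing.
It fails at once if while the lever is open (below 0.6 rad), more than 18 N between the hex bar and the collet fixture (contact force between hex_bar and collet above 18 N and value of joint lever below 0.6 rad).
It fails at once if the round bar moved by more than 25 mm (distance of round_bar from where it was at the start of the episode above 0.025 m).
It fails at once if a bystander moved by more than 40 mm (distance of any of screw_jar, spacer, screwdriver, phone, flux_bottle, wrench, parts_tray from where it was at the start of the episode above 0.04 m).
It also fails if it takes over 64 s, if anything falls off the work surface, if the arm or the gripper's body presses on something with over 40 N, if the wrist force passes 120 N, or if a joint passes its speed limit or range.

ROBOT

A 6-joint arm with a two-finger parallel gripper is mounted at the origin on the work surface. World frame = base frame: x ahead of the robot, y to its left, z up, the work surface at z = 0. Lengths are in mm, angles in rad, forces in N, time in s.
With the tool pointing down it reaches from about 275 to 1000 mm from the base axis. Payload 8.4 kg.
Tool frame: the origin (TCP) lies between the finger pads; the fingertips stand 22 mm ahead of it and the grasp point (between the pads) lies 3 mm ahead of it (r.nose_length is the z of the fingertips in the tool frame, in mm); z points along the fingers, y is the line along which they close (so a half turn about z gives the same grasp; the last joint's range is limited). The gripper opens to 85 mm and grips with 20 to 120 N. Pads are 22 mm wide; open, the fingers measure 114 mm over their backs; the gripper's body (76 mm by 85 mm) begins 54 mm behind the grasp point. The pads swing forward as they close: fully open they stand 13 mm farther back than shut.
Start: joints at [1.116, 0.353, 1.633, -0, 1.155, -0.002], TCP at [273.427, 562.019, 253.281] pointing down, gripper open.
Joint ranges: [-2.63, 2.63], [-0.92, 2.1], [0.06, 2.66], [-1.3, 4.44], [0, 2.69], [-3.02, 3.02]. Speed limits (rad/s): [2.22, 2.22, 2.79, 3.14, 3.14, 3.14].

INTERFACE

Orientations are given as [roll, pitch, yaw] about the fixed x, y, z axes, in that order (R = Rz(yaw) Ry(pitch) Rx(roll)).
In Python, from rig import r, vision, sense, sign_off gives the robot as it stands (r), with the cameras (vision), the readings as plain functions and the job as plain functions.
- The arm moves only by the shell command python3 steer.py 'ROWS' [FORCE]. ROWS is rows parted by semicolons, their numbers by spaces, 1 to 5 of them, each of 7 numbers: a rotation vector rx, ry, rz in rad, then dx, dy, dz in mm, then the opening from 0.0 (shut) to 1.0 (fully open); each row shifts and turns the commanded pose from where the row before left it, along the tool's axes as they then stand; what a row does not reach is not made up. A row lasts 1/12 s, in which the tool goes at most 41.7 mm and 0.125 rad, less where a joint would pass 70% of its speed; a pose out of reach is approached as far as the arm can. The fingers move at their own pace and stop on an object; FORCE is the grip in N (left out, the last holds). Time passes only in rows, so rows that do not move let the fingers close. It prints the time, the measured TCP pose, the force, the opening and the grip force at its end.
- sense(): the state, without advancing time (a new reading comes with each control period).
- vision.grab_frame(name): name is "scene" or "top" or "wrist"; returns the picture (384x512x3 uint8, red, green, blue); there is no depth.
- vision.camera_params(name): a dict with "fx", "fy", "cx", "cy" (pixels), "dist_coeffs" ([k1, k2, p1, p2, k3] as OpenCV has them; the pictures are not rectified), "rvec" (rotation vector, rad) and "tvec" (3), from world to camera coordinates, as OpenCV has them. Camera axes: x right, y down, z forward; pixel columns grow to the right and rows downward; lengths in mm; the calibration is good to about 2 mm. A picture is of the moment at which its call begins: read the wrist's pose just before it. camera_params takes no time and is no camera call; for the wrist camera it gives the pose at the moment of the call.
- sign_off(): hands the job in; it is judged then, once.
The state is a dict: "clock": time; "qpos": joint angles; "qvel": joint speeds; "joint_efforts": joint torques, N m; "eef_pos": TCP position; "tcp_rot": TCP orientation; "contact_force": force on the tool from outside, world axes, zero at the start; "wrist_torque": the same for the moment, N m; "opening": opening from 0.0 (shut) to 1.0 (fully open); "grasp_force": force on a finger pad.
Only numpy, scipy, OpenCV 4.12 (cv2) and the standard library are available. Lean on these libraries where they do the work, as an engineer would, in place of code of your own. Each camera call takes 0.05 s, during which the arm holds its last target. There are 200 camera calls.

## Working session

There is one attempt and no reset: what is moved stays moved. The work goes in short steps, Python scripts to look and compute and a shell command to move; the robot and the scene stay as the last step left them, time stands still between calls to the robot, and variables do not carry over. Pictures are saved under pics/ and viewed, at most 10 in all, crops included, and the job is handed in when it is done.

```bash
ls; mkdir -p pics; python3 - <<'E'
from rig import r, vision, sense, sign_off
import cv2
for n in("scene","top"):
    f=vision.grab_frame(n); cv2.imwrite(f"pics/{n}0.png",f[:,:,::-1]); print(n,vision.camera_params(n))
print(sense())
E
```

```text
pics
rig.py
steer.py
scene {'fx': 400.6724432416242, 'fy': 400.6724432416242, 'cx': 257.4743369547798, 'cy': 186.6477984120025, 'dist_coeffs': array([-0.08681518,  0.        ,  0.        ,  0.        ,  0.        ]), 'rvec': array([ 1.92212213,  1.80275819, -0.55939722]), 'tvec': array([   2.55295744, -427.68007188, 1419.53218727])}
top {'fx': 349.6695113254836, 'fy': 349.6695113254836, 'cx': 250.48433012886812, 'cy': 187.9662244705025, 'dist_coeffs': array([-0.10308812,  0.        ,  0.        ,  0.        ,  0.        ]), 'rvec': array([ 2.10467585, -2.13202818,  0.19926536]), 'tvec': array([ -16.1854366 ,  591.57625475, 1123.83101378])}
{'clock': 0.1, 'qpos': array([ 1.11562221e+00,  3.53575052e-01,  1.63405316e+00,  2.20610382e-05,
        1.15518355e+00, -2.37330822e-03]), 'qvel': array([-0.00058458, -0.00153974, -0.00089361,  0.0002569 , -0.00019396,
       -0.00015884]), 'joint_efforts': array([ 1.37236781e-03, -6.06350255e+01, -3.42823327e+01,  1.29043424e-04,
        3.78251585e-03,  3.83045131e-05]), 'eef_pos': array([273.23600489, 561.6749519 , 252.64195443]), 'tcp_rot': array([-3.14037360e+00, -2.30653313e-05,  2.68878291e+00]), 'contact_force': array([-0.00445388, -0.14661311, -0.71146324]), 'wrist_torque': array([-0.0251657 , -0.03194906,  0.06927003]), 'grasp_force': 0.0, 'opening': 1.0011189078865725}
```

View pics/top0.png

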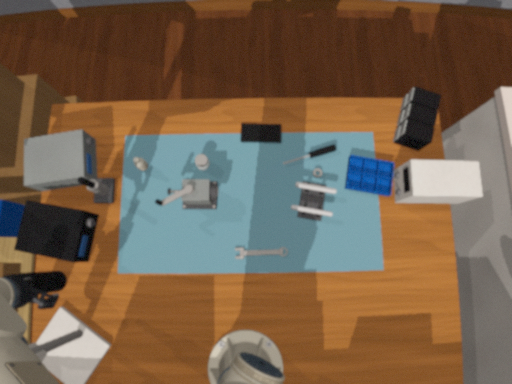

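View pics/scene0.png

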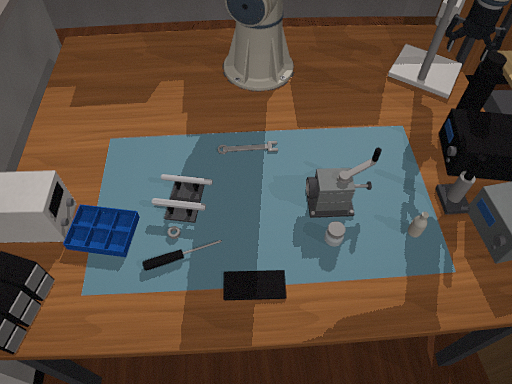

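The top view shows the collet at about (200,193), nose to the right (-y), so it feeds along +y. The lever runs left, with its post at about (160,203). The two bars in the rest are at about (316,188) and (312,211). I can't yet tell which is the hex bar, so I'm zooming in.

```bash
python3 - <<'E'
import cv2,numpy as np
t=cv2.imread("pics/top0.png");s=cv2.imread("pics/scene0.png")
z=lambda im,x,y,w=80,h=60:cv2.resize(im[y:y+h,x:x+w],(400,300),interpolation=cv2.INTER_CUBIC)
cv2.imwrite("pics/z.png",np.vstack([np.hstack([z(t,275,165),z(t,147,160)]),np.hstack([z(s,145,165),z(s,300,140,100,75+5)])]))
E
```

```text
(no output)
```

View pics/z.png

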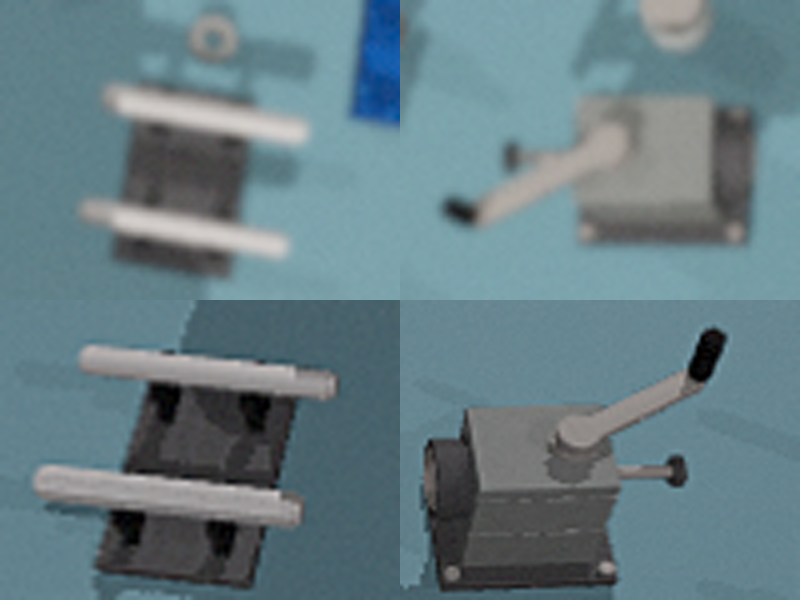

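```bash
cat > h.py <<'E'
import numpy as np,cv2
from rig import r, vision, sense, sign_off
from scipy.spatial.transform import Rotation as R
def ray(p,uv):
    K=np.array([[p["fx"],0,p["cx"]],[0,p["fy"],p["cy"]],[0,0,1]])
    n=cv2.undistortPoints(np.array(uv,float).reshape(-1,1,2),K,np.array(p["dist_coeffs"])).reshape(-1,2)
    M=cv2.Rodrigues(np.array(p["rvec"]))[0]; t=np.array(p["tvec"]).ravel()
    return -M.T@t, np.c_[n,np.ones(len(n))]@M
def onz(p,uv,z):
    c,d=ray(p,uv); return c+d*((z-c[2])/d[:,2:])
def proj(p,X):
    K=np.array([[p["fx"],0,p["cx"]],[0,p["fy"],p["cy"]],[0,0,1]])
    return cv2.projectPoints(np.array(X,float).reshape(-1,3),np.array(p["rvec"]),np.array(p["tvec"]),K,np.array(p["dist_coeffs"]))[0].reshape(-1,2)
def cross(p1,u1,p2,u2):
    a,d=ray(p1,[u1]);b,e=ray(p2,[u2]);d=d[0];e=e[0]
    s=np.linalg.lstsq(np.c_[d,-e],b-a,rcond=None)[0]
    A=a+s[0]*d;B=b+s[1]*e;return (A+B)/2,np.linalg.norm(A-B)
def to_tool(target,rot=None):
    s=sense();M=R.from_euler('xyz',s["tcp_rot"]).as_matrix()
    out=M.T@(np.array(target)-s["eef_pos"])
    if rot is not None: return out,(R.from_matrix(M).inv()*R.from_euler('xyz',rot)).as_rotvec()
    return out
E
python3 - <<'E'
from h import *
p=vision.camera_params("top");q=vision.camera_params("scene")
g=cv2.imread("pics/top0.png").min(axis=2)
m=np.zeros_like(g);m[170:225,285:345]=(g[170:225,285:345]>150)*255
for c in cv2.findContours(m,0,2)[0]:
    if cv2.contourArea(c)>20:
        b=cv2.boxPoints(cv2.minAreaRect(c)); print(b.round(1).tolist()); print(onz(p,b,45).round().tolist())
# post top (black) : top image crop (460,210)/5+ (147,160); scene crop (712,335)->scale 4
print("post",cross(p,[147+60/5,160+210/5],q,[300+308/4,140+45/3.75]))
# nose ring ends at z~70, base corners
print("base corners z~8",onz(p,[[147+187/5,160+232/5],[147+337/5,160+232/5]],12).round())
print("nose",onz(p,[[147+352/5,160+110/5],[147+352/5,160+190/5]],70).round())
print("hub",onz(p,[[147+205/5,160+140/5]],113).round())
print(vision.camera_params("wrist"))
E
```

```text
[[291.3999938964844, 209.0], [292.3999938964844, 203.6999969482422], [332.70001220703125, 211.5], [331.70001220703125, 216.6999969482422]]
[[520.0, -161.0, 45.0], [537.0, -165.0, 45.0], [509.0, -301.0, 45.0], [491.0, -297.0, 45.0]]
[[296.29998779296875, 186.6999969482422], [297.3999938964844, 180.89999389648438], [336.70001220703125, 188.5], [335.6000061035156, 194.3000030517578]]
[[596.0, -180.0, 45.0], [616.0, -185.0, 45.0], [588.0, -319.0, 45.0], [568.0, -314.0, 45.0]]
post (array([533.56487808, 263.23275872, 145.47484392]), np.float64(2.310936805485003))
base corners z~8 [[538. 208.  12.]
 [536. 103.  12.]]
nose [[611.  87.  70.]
 [556.  87.  70.]]
hub [[583. 178. 113.]]
{'fx': 277.1138134191015, 'fy': 277.1138134191015, 'cx': 250.6688492677827, 'cy': 193.49378704543375, 'dist_coeffs': array([0.00170683, 0.        , 0.        , 0.        , 0.        ]), 'rvec': array([-2.44809963, -1.53082882, -0.22189557]), 'tvec': array([-623.63745081,  -36.06980928,  379.98124249])}
```

```bash
python3 - <<'E'
from h import *
s=sense();M=R.from_euler('xyz',s["tcp_rot"]).as_matrix();p=vision.camera_params("wrist")
C=cv2.Rodrigues(p["rvec"])[0];c=-C.T@np.ravel(p["tvec"])
print("cam in tool",M.T@(c-s["eef_pos"]),"axes",(C@M).round(2).tolist())
print(to_tool([545,-240,270]))
E
python3 steer.py '0 0 0.12 0 0 0 1;0 0 0.12 0 0 0 1;0 0 0.12 0 0 0 1;0 0 0.12 0 0 0 1;0 0 0.12 0 0 0 1' 40
python3 steer.py '0 0 0.12 0 0 0 1;0 0 0.12 0 0 0 1;0 0 0.12 0 0 0 1;0 0 0.12 0 0 0 1;0 0 0.12 0 0 0 1'
python3 steer.py '0 0 0.12 -33 19 0 1;0 0 0 -33 19 0 1;0 0 0 -33 19 0 1;0 0 0 -33 19 0 1;0 0 0 -33 19 0 1'
python3 steer.py '0 0 0 -33 19 0 1;0 0 0 -33 19 0 1;0 0 0 -33 19 0 1;0 0 0 -33 19 0 1;0 0 0 -33 19 0 1'
python3 steer.py '0 0 0 -33 19 0 1;0 0 0 -33 19 0 1;0 0 0 -33 19 0 1;0 0 0 -33 19 0 1;0 0 0 -33 19 0 1'
python3 steer.py '0 0 0 -33 19 0 1;0 0 0 -33 19 0 1;0 0 0 -33 19 0 1;0 0 0 -33 19 0 1;0 0 0 -33 19 0 1'
python3 steer.py '0 0 0 -30 19 0 1;0 0 0 -20 19 0 1;0 0 0 0 0 0 1'
python3 - <<'E'
from h import *
f=vision.grab_frame("wrist");cv2.imwrite("pics/w1.png",f[:,:,::-1]);p=vision.camera_params("wrist")
import pickle;pickle.dump(p,open("w1.pkl","wb"));s=sense();print(s["eef_pos"],s["tcp_rot"],s["clock"],s["contact_force"])
E
```

```text
clock: 0.52
eef_pos: [273.3, 561.8, 252.9]
tcp_rot: [-3.141, 0.001, 2.083]
contact_force: [-0.6, -0.4, -0.1]
opening: 1.001
grasp_force: 0.0
clock: 0.93
eef_pos: [273.3, 561.8, 252.8]
tcp_rot: [-3.141, 0.001, 1.483]
contact_force: [0.5, -0.0, 1.0]
opening: 0.999
grasp_force: 0.0
clock: 1.35
eef_pos: [337.6, 381.2, 252.9]
tcp_rot: [-3.141, 0.001, 1.369]
contact_force: [1.2, 0.3, 0.2]
opening: 0.997
grasp_force: 0.0
clock: 1.77
eef_pos: [397.6, 200.5, 253.2]
tcp_rot: [-3.142, 0.0, 1.369]
contact_force: [1.7, 0.4, -0.0]
opening: 1.001
grasp_force: 0.0
clock: 2.18
eef_pos: [457.6, 19.7, 253.3]
tcp_rot: [3.142, -0.0, 1.369]
contact_force: [1.3, 0.9, -0.7]
opening: 1.001
grasp_force: 0.0
clock: 2.6
eef_pos: [517.5, -161.1, 253.1]
tcp_rot: [-3.141, -0.0, 1.369]
contact_force: [0.7, 0.6, 0.6]
opening: 1.003
grasp_force: 0.0
clock: 2.85
eef_pos: [546.6, -220.0, 253.0]
tcp_rot: [3.14, 0.001, 1.366]
contact_force: [-1.4, 0.0, 0.5]
opening: 1.001
grasp_force: 0.0
[ 545.2752658  -217.78017965  252.64282441] [-3.14134870e+00  1.56952362e-04  1.36619456e+00] 2.9 [-0.64630018  0.6537852   0.59653141]
```

View pics/w1.png

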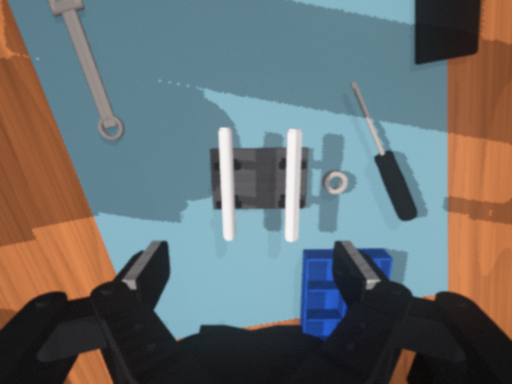

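The wrist view shows both bars lengthwise: one at u≈227 (near, x≈515) and one at u≈293 (far), rows 128-242. I'll compare their shading profiles to find the hex.

```bash
python3 - <<'E'
import cv2,numpy as np
g=cv2.imread("pics/w1.png").mean(axis=2)
for v in(140,165,190,210,230):
    print(v,g[v,217:237].astype(int).tolist(),'|',g[v,282:303].astype(int).tolist())
t=cv2.imread("pics/w1.png")[118:252,212:308]
t=np.clip((t.astype(float)-150)*2.4,0,255).astype(np.uint8)
cv2.imwrite("pics/w1z.png",cv2.resize(t,None,fx=4.4,fy=4.4,interpolation=cv2.INTER_CUBIC))
E
```

```text
140 [135, 170, 216, 236, 242, 244, 244, 243, 240, 236, 231, 220, 202, 187, 168, 146, 133, 127, 127, 127] | [139, 155, 168, 174, 186, 214, 236, 243, 244, 244, 244, 244, 240, 230, 216, 206, 205, 205, 203, 196, 183]
165 [43, 59, 127, 202, 233, 241, 243, 244, 243, 240, 237, 230, 218, 201, 184, 153, 108, 63, 45, 42] | [46, 47, 54, 89, 159, 220, 238, 242, 243, 243, 243, 240, 232, 218, 205, 204, 204, 196, 162, 109, 63]
190 [86, 88, 95, 131, 193, 228, 240, 243, 242, 242, 239, 234, 229, 216, 198, 180, 157, 124, 101, 92] | [91, 93, 110, 158, 213, 236, 243, 243, 244, 243, 241, 236, 222, 210, 207, 207, 201, 178, 137, 108, 97]
210 [152, 151, 151, 156, 178, 214, 233, 240, 242, 242, 241, 238, 234, 227, 211, 195, 178, 166, 158, 157] | [159, 162, 173, 204, 234, 243, 244, 245, 245, 244, 240, 229, 214, 209, 211, 212, 202, 185, 171, 168, 171]
230 [164, 165, 165, 165, 168, 188, 221, 235, 240, 242, 242, 241, 238, 233, 223, 208, 190, 174, 167, 171] | [172, 178, 194, 223, 239, 244, 245, 245, 245, 243, 236, 222, 212, 211, 212, 207, 195, 182, 177, 177, 177]
```

View pics/w1z.png

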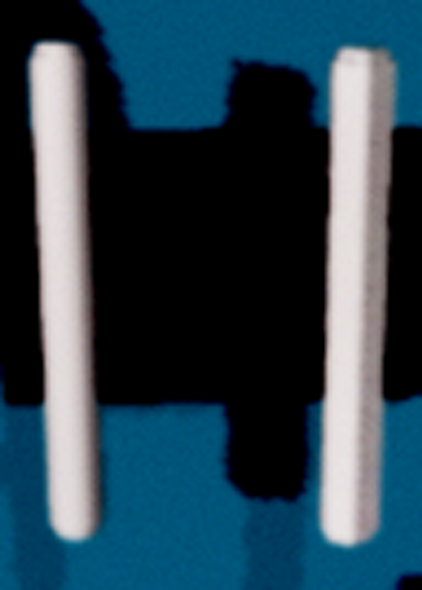

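The far bar (u≈293) is the hex: it has a sharp ridge with two flat tones. The near bar shades smoothly, so it is the round one. Next I measure the hex bar's pose from its edges.

```bash
cat > bar.py <<'E'
from h import *
def edges(g,rows,u0,u1):
    L=[];Rr=[];T=[]
    for v in rows:
        a=g[v,u0:u1].astype(float);d=np.gradient(cv2.GaussianBlur(a[None],(0,0),0.8)[0])
        k=int(np.argmax(a>0.97*a.max()))
        i=np.argmax(d[:k+1]);mid=a[k]
        e=k+np.argmin(d[k+7:])+7
        j=k+np.argmin(d[k:k+9])
        L.append((u0+i,v));Rr.append((u0+e,v));T.append((u0+j,v))
    return np.array(L),np.array(Rr),np.array(T)
E
python3 - <<'E'
from bar import *
import pickle
p=pickle.load(open("w1.pkl","rb"));g=cv2.imread("pics/w1.png").mean(axis=2)
L,E,T=edges(g,range(140,232,4),282,308)
a=onz(p,L,40.4);b=onz(p,E,49.6);t=onz(p,T,54.2)
for n,X in(("L",a),("R",b),("mid",(a+b)/2),("ridge",t)):
    k,c=np.polyfit(X[:,1],X[:,0],1);print(n,"x at y=-250",k*-250+c,"slope",k,"yaw",np.degrees(np.arctan2(1,k)),np.std(X[:,0]-k*X[:,1]-c))
for u in(293,294,292):
    col=g[:,u];d=np.gradient(col);i=110+np.argmax(d[110:140]);j=230+np.argmin(d[230:255]);print(u,i,j,onz(p,[[u,i],[u,j]],47).round(1).tolist())
E
```

```text
L x at y=-250 581.7594124585765 slope 0.1916310165945255 yaw 79.15186560362345 0.40784763240328603
R x at y=-250 597.7912575557964 slope 0.16809197414690086 yaw 80.45823923839158 1.6260276115021643
mid x at y=-250 589.7775306321112 slope 0.1801707177579682 yaw 79.7865521250358 0.696073806629069
ridge x at y=-250 590.2845065346437 slope 0.19141298221534087 yaw 79.16391603531488 0.33673258062243416
293 129 241 [[602.5, -176.2, 47.0], [579.7, -316.3, 47.0]]
294 129 241 [[603.6, -176.5, 47.0], [580.9, -316.5, 47.0]]
292 128 241 [[601.5, -174.9, 47.0], [578.4, -316.0, 47.0]]
```

```bash
python3 - <<'E'
from bar import *
import pickle
p=pickle.load(open("w1.pkl","rb"));i=cv2.imread("pics/w1.png").astype(int)
m=((i[:,:,0]>i[:,:,2]+60)&(i[:,:,0]>90)&(i[:,:,2]<60)).astype(np.uint8)
c=max(cv2.findContours(m,0,2)[0],key=cv2.contourArea).reshape(-1,2)
for k in (c.sum(1).argmin(),c[:,0].argmin(),c[:,1].argmin()): print(c[k],onz(p,[c[k]],30).round())
print(to_tool([580.6,-300,46],[np.pi,0,1.382]))
E
```

```text
[305 250] [[ 595. -342.   30.]]
[301 303] [[ 576. -426.   30.]]
[305 250] [[ 595. -342.   30.]]
(array([-73.29526066,  51.34354083, 206.64181127]), array([-0.00024519,  0.00015502, -0.01580546]))
```

```bash
python3 steer.py '0 0 -0.016 -37 26 0 0.6;0 0 0 -36.5 25.4 0 0.6;0 0 0 0 0 36 0.6;0 0 0 0 0 36 0.6;0 0 0 0 0 36 0.6'|head -3
python3 steer.py '0 0 0 0 0 36 0.6;0 0 0 0 0 32 0.6;0 0 0 0 0 0 0.6;0 0 0 0 0 0 0.6' 
python3 - <<'E'
from h import *
f=vision.grab_frame("wrist");cv2.imwrite("pics/w2.png",f[:,:,::-1]);p=vision.camera_params("wrist")
import pickle;pickle.dump(p,open("w2.pkl","wb"));print(to_tool([580.6,-300,46],[np.pi,0,1.382]))
E
```

```text
clock: 3.32
eef_pos: [578.2, -291.4, 144.3]
tcp_rot: [3.141, -0.0, 1.384]
clock: 3.65
eef_pos: [577.0, -290.4, 76.1]
tcp_rot: [-3.137, -0.001, 1.385]
contact_force: [-0.7, 0.7, -0.2]
opening: 0.605
grasp_force: 0.0
(array([-8.18420254,  3.60464724, 32.12871813]), array([-0.00042229, -0.00022208,  0.0033256 ]))
```

View pics/w2.png

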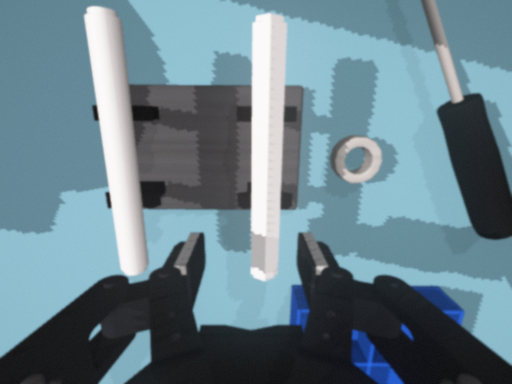

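The closer wrist view confirms the hex is the right bar: ridge near u=270, far end v≈14, near end v≈277, sitting between the open fingers. I'll refine its pose from here.

```bash
python3 - <<'E'
from bar import *
import pickle
p=pickle.load(open("w2.pkl","rb"));g=cv2.imread("pics/w2.png").mean(axis=2)
g=cv2.GaussianBlur(g,(0,0),1)
L=[];E=[]
for v in list(range(30,80,5))+list(range(130,180,5)):
    d=np.gradient(g[v]); L.append((235+np.argmax(d[235:265]),v)); E.append((272+np.argmin(d[272:296]),v))
a=onz(p,L,49.6);b=onz(p,E,49.6)
for n,X in(("L",a),("R",b)):
    k,c=np.polyfit(X[:,1],X[:,0],1);print(n,k*-246+c,k*-300+c,np.degrees(np.arctan2(1,k)),np.std(X[:,0]-k*X[:,1]-c))
for u in(268,):
    d=np.gradient(g[:,u]);i=5+np.argmax(d[5:30]);j=260+np.argmin(d[260:290]);print(i,j,onz(p,[[u,i]],50),onz(p,[[u,j]],50))
E
```

```text
L 586.1509485659043 575.6113237037598 78.95595312783261 0.14485255465005284
R 603.1477544655564 592.6483481286309 78.99706609769915 0.15044396360253093
12 279 [[ 607.13944587 -177.74309145   50.        ]] [[ 583.00392834 -320.02430755   50.        ]]
```

```bash
python3 steer.py '0 0 0.003 -10.6 6.8 0 0.6;0 0 0 0 0 16 0.6;0 0 0 0 0 16 0.6;0 0 0 0 0 0 0.6;0 0 0 0 0 0 0.6'
python3 - <<'E'
from h import *
print(to_tool([583.3,-303,46],[np.pi,0,1.379]))
E
```

```text
clock: 4.12
eef_pos: [583.9, -304.4, 46.8]
tcp_rot: [3.14, 0.001, 1.382]
contact_force: [-0.4, -0.6, 0.1]
opening: 0.6
grasp_force: 0.0
(array([ 1.26547678, -0.89386549,  0.84511429]), array([0.00149525, 0.00050131, 0.00256402]))
```

```bash
python3 steer.py '0 0 0 0 0 0 0;0 0 0 0 0 0 0;0 0 0 0 0 0 0;0 0 0 0 0 0 0;0 0 0 0 0 0 0' 40
python3 steer.py '0 0 0 0 0 0 0;0 0 0 0 0 0 0;0 0 0 0 0 0 0' 
python3 steer.py '0 0 0 0 0 -20 0;0 0 0 0 0 -30 0;0 0 0 0 0 -30 0;0 0 0 0 0 0 0;0 0 0 0 0 0 0' 
python3 - <<'E'
from h import *
f=vision.grab_frame("wrist");cv2.imwrite("pics/w3.png",f[:,:,::-1]);p=vision.camera_params("wrist")
import pickle;pickle.dump(p,open("w3.pkl","wb"));s=sense();pickle.dump(s,open("s3.pkl","wb"));print(s["eef_pos"],s["tcp_rot"],s["clock"],s["opening"]*85,s["contact_force"])
E
```

```text
clock: 4.53
eef_pos: [583.7, -304.0, 46.5]
tcp_rot: [3.14, 0.001, 1.382]
contact_force: [-2.3, -0.8, 5.6]
opening: 0.178
grasp_force: 42.2
clock: 4.78
eef_pos: [583.7, -304.0, 46.5]
tcp_rot: [3.14, 0.001, 1.382]
contact_force: [-1.8, -0.8, 6.5]
opening: 0.185
grasp_force: 42.2
clock: 5.2
eef_pos: [584.4, -304.2, 127.6]
tcp_rot: [3.137, 0.001, 1.382]
contact_force: [-0.1, -0.4, -0.8]
opening: 0.174
grasp_force: 41.2
[ 583.34705497 -303.6451111   125.88085058] [3.14041322e+00 3.68672396e-04 1.38191275e+00] 5.25 15.041577923027532 [-0.60258628  0.85636177 -1.07122096]
```

View pics/w3.png

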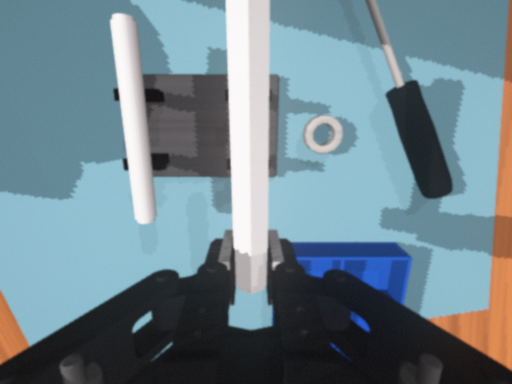

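The hex is held between the pads (near end v≈288, opening 15 mm) and the round bar is undisturbed. Next I raise it and look at the collet from both sides.

```bash
python3 steer.py '0 0 -0.063 0 0 -38 0;0 0 -0.063 0 0 -38 0;0 0 -0.063 0 0 -38 0;0 0 0 0 0 -38 0;0 0 0 38 -7 0 0' |head -3
python3 steer.py '0 0 0 38 -7 0 0;0 0 0 38 -7 0 0;0 0 0 38 -7 0 0;0 0 0 38 -7 0 0;0 0 0 38 -7 0 0' |head -3
python3 steer.py '0 0 0 38 -7 0 0;0 0 0 38 -7 0 0;0 0 0 38 -7 0 0;0 0 0 38 -7 0 0;0 0 0 0 0 0 0' |head -3
python3 steer.py '0 0 0 0 0 0 0;0 0 0 0 0 0 0'
cat > snap.py <<'E'
from h import *
import pickle,sys
n=sys.argv[1];p=vision.camera_params("wrist");f=vision.grab_frame("wrist");cv2.imwrite(f"pics/{n}.png",f[:,:,::-1])
s=sense();pickle.dump((p,s),open(n+".pkl","wb"));print(s["eef_pos"],s["tcp_rot"],s["clock"])
E
python3 snap.py c1
python3 steer.py '0 0 0 0 35 0 0;0 0 0 0 35 0 0;0 0 0 0 35 0 0;0 0 0 0 35 0 0;0 0 0 0 0 0 0' |head -3
python3 steer.py '0 0 0 0 0 0 0;0 0 0 0 0 0 0'
python3 snap.py c2
python3 -c "
import cv2,numpy as np
cv2.imwrite('pics/cc.png',cv2.resize(np.hstack([cv2.imread('pics/c1.png')[:,110:510],cv2.imread('pics/c2.png')[:,:400]]),(800,384)))"
```

```text
clock: 5.67
eef_pos: [579.8, -271.1, 284.1]
tcp_rot: [3.131, 0.007, 1.568]
clock: 6.08
eef_pos: [539.7, -73.9, 275.7]
tcp_rot: [-3.139, -0.0, 1.57]
clock: 6.5
eef_pos: [511.0, 81.7, 275.8]
tcp_rot: [-3.138, -0.002, 1.574]
clock: 6.67
eef_pos: [512.7, 76.3, 276.3]
tcp_rot: [-3.14, 0.001, 1.572]
contact_force: [0.6, 0.7, -0.2]
opening: 0.175
grasp_force: 41.3
[512.91619685  75.69498615 276.41912187] [-3.14012368e+00  6.60960925e-04  1.57069689e+00] 6.7167
clock: 7.13
eef_pos: [658.6, 74.2, 275.9]
tcp_rot: [3.139, 0.0, 1.568]
clock: 7.3
eef_pos: [652.7, 74.8, 276.2]
tcp_rot: [-3.139, 0.0, 1.569]
contact_force: [0.0, 0.1, -1.0]
opening: 0.175
grasp_force: 41.3
[652.38733232  75.13148003 276.62228552] [-3.13995921e+00  2.86490112e-04  1.56928968e+00] 7.35
```

View pics/cc.png

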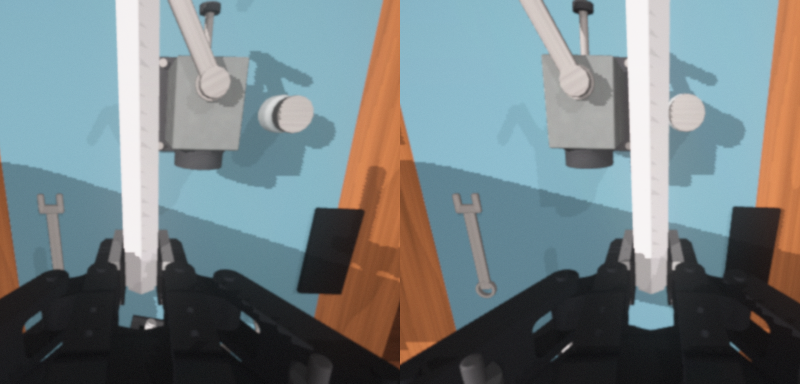

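Both views show the collet clearly. In c1 (crop offset +110) the top face's right edge runs (248,57)–(240,150), and the nose front is at v≈168. In c2 the left edge runs (541,57)–(550,150), and the hub is near (575,80). I'll extract these edges.

```bash
cat > col.py <<'E'
from h import *
import pickle
for n,(a,b),sg in(("c1",(335,372),1),("c2",(128,165),-1)):
    p,s=pickle.load(open(n+".pkl","rb"));i=cv2.imread(f"pics/{n}.png").astype(float)
    q=cv2.GaussianBlur(i[:,:,0]-i[:,:,2],(0,0),1)
    P=[]
    for v in range(66,142,3):
        d=sg*np.gradient(q[v]);k=a+np.argmax(d[a:b]);o=d[k-1:k+2];P.append((k+(o[0]-o[2])/(2*(o[0]-2*o[1]+o[2])),v))
    X=onz(p,P,105);k,c=np.polyfit(X[:,1],X[:,0],1)
    ok=abs(X[:,0]-k*X[:,1]-c)<1;k,c=np.polyfit(X[ok,1],X[ok,0],1)
    print(n,"edge x at y=90",k*90+c,"y=180",k*180+c,"yaw",90-np.degrees(np.arctan(k)),ok.sum(),np.std(X[ok,0]-k*X[ok,1]-c))
    u0=(110+198) if n=="c1" else 588-400
    g=cv2.GaussianBlur(i.mean(axis=2),(0,0),0.8)
    for u in(u0-10,u0,u0+10):
        d=np.gradient(g[:,u]);f=140+np.argmin(d[140:158]);e=158+np.argmax(d[158:176])
        bk=48+np.argmax(abs(d[48:66]))
        print(u,f,e,bk,"front face",onz(p,[[u,f]],105).round(1)[0][:2],"nose",onz(p,[[u,e]],98).round(1)[0][:2],"back",onz(p,[[u,bk]],105).round(1)[0][:2])
    # nose side extents
    for v in(158,162):
        d=np.gradient(q[v]); l=u0-35+np.argmin(d[u0-35:u0]);h=u0+np.argmax(d[u0:u0+35])
        print("nose sides",l,h,onz(p,[[l,v],[h,v]],72)[:,0].round(1))
E
python3 col.py
```

```text
c1 edge x at y=90 613.1123905646533 y=180 614.7238369141027 yaw 88.97423099872618 26 0.07829598728669529
298 149 169 54 front face [560.9 110.4] nose [563.2  87.6] back [556.4 200.9]
308 149 170 65 front face [571.4 110.4] nose [574.2  86.5] back [566.5 191.2]
318 149 170 48 front face [581.9 110.4] nose [585.2  86.5] back [575.1 206. ]
nose sides 284 332 [550.5 607. ]
nose sides 284 331 [550.6 606.3]
c2 edge x at y=90 543.7876933323811 y=180 545.7327739265023 yaw 88.7619159718768 26 0.03835948843107537
178 147 168 65 front face [575.  111.2] nose [571.4  87.4] back [581.2 190. ]
188 148 168 60 front face [585.5 110.1] nose [582.4  87.4] back [591.1 194.4]
198 148 168 54 front face [596.  110.1] nose [593.4  87.4] back [601.1 199.6]
nose sides 165 212 [550.  605.5]
nose sides 165 213 [549.6 606.5]
```

```bash
python3 steer.py '0 0 0.018 -33 -17 0 0;0 0 0 -33 -18 0 0;0 0 0 -34 -18 0 0;0 0 0 -34 -18 0 0;0 0 0 0 0 38 0' |head -3
python3 steer.py '0 0 0 0 0 38 0;0 0 0 0 0 38 0;0 0 0 0 0 38 0;0 0 0 0 0 38 0;0 0 0 0 0 15 0' |head -3
python3 steer.py '0 0 0 0 0 0 0;0 0 0 0 0 0 0;0 0 0 0 0 0 0'
python3 - <<'E'
from h import *
s=sense();print(s["eef_pos"],s["tcp_rot"],s["clock"])
for n in("top","scene"): cv2.imwrite(f"pics/{n}1.png",vision.grab_frame(n)[:,:,::-1])
t=cv2.imread("pics/top1.png");q=cv2.imread("pics/scene1.png")
z=lambda im,x,y,w=80,h=60:cv2.resize(im[y:y+h,x:x+w],(400,300),interpolation=cv2.INTER_CUBIC)
cv2.imwrite("pics/pre.png",np.hstack([z(t,185,165),z(q,245,150)]))
E
```

```text
clock: 7.77
eef_pos: [580.3, -61.9, 245.8]
tcp_rot: [3.132, 0.003, 1.55]
clock: 8.18
eef_pos: [576.5, -56.6, 68.3]
tcp_rot: [-3.136, -0.0, 1.552]
clock: 8.43
eef_pos: [581.1, -56.8, 74.0]
tcp_rot: [3.139, 0.0, 1.553]
contact_force: [-0.4, -0.3, 0.1]
opening: 0.178
grasp_force: 41.3
[581.07117475 -56.82994515  74.02603547] [3.13935736e+00 2.29886380e-04 1.55267239e+00] 8.4333
```

View pics/pre.png

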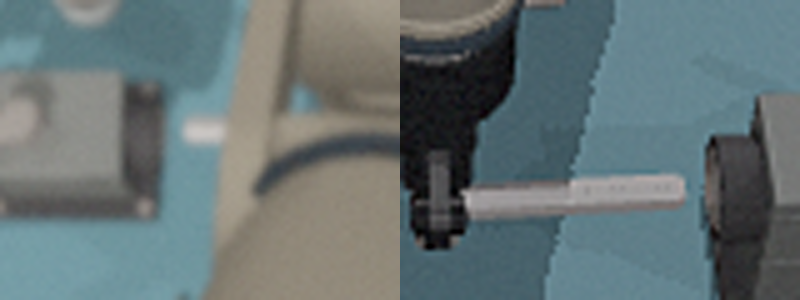

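In the pre-insertion crops the bar tip points at the nose. In top the tip is near (221,191), with the nose spanning rows ~182-201 at u≈215. In scene the tip is near (382,188) and the mouth near (388,187). I'll measure the relative offset.

```bash
python3 - <<'E'
from h import *
s=sense();M=R.from_euler('xyz',s["tcp_rot"]).as_matrix()
T=cv2.imread("pics/top1.png").astype(float);S=cv2.imread("pics/scene1.png").astype(float)
p=vision.camera_params("top");q=vision.camera_params("scene")
bar=lambda a,y=0,z=1.5:s["eef_pos"]+M@np.array([a,y,z])
def ed(a,lo,sg):  # subpixel gradient extremum
    d=sg*np.gradient(a);k=1+np.argmax(d[1:-1]);o=d[k-1:k+2];return lo+k+(o[0]-o[2])/(2*(o[0]-2*o[1]+o[2]))
print("TOP bar: obs edges, predicted")
for u in(224,226,228):
    a=cv2.GaussianBlur(T,(0,0),0.6)[180:202,u].min(axis=1) if 0 else T[180:202,u,2]
    print(u,ed(a,180,1),ed(a,180,-1),end=' ; ')
for a in(105,115): print(proj(p,[bar(a,-8,-2),bar(a,8,-2)]).round(2).tolist())
print("TOP housing: rows for u")
for u in(196,200,204,208):
    print(u,T[170:212,u].mean(axis=1).astype(int).tolist())
print("pred housing edges",proj(p,[[613.5,115,105],[544.3,115,105],[614.3,160,105],[545.2,160,105]]).round(2).tolist())
print("nose col u=215,217",[T[176:212,u].mean(axis=1).astype(int).tolist() for u in(214,216)])
print("pred nose sides",proj(p,[[606.5,92,72],[550.5,92,72]]).round(2).tolist())
print("SCENE")
for u in(362,368,374,380):
    a=S[176:204,u,2];print(u,ed(a,176,1),ed(a,176,-1))
print("pred axis",proj(q,[bar(80),bar(100),bar(124)]).round(2).tolist(), "top ridge",proj(q,[bar(100,0,1.5-9.2)]).round(2).tolist(),"low",proj(q,[bar(100,8,6.1)]).round(2).tolist())
print("pred mouth centre/top/bottom/sides",proj(q,[[578.4,86.7,70],[578.4,86.7,98],[578.4,86.7,42],[606.4,87,70],[550.4,87,70]]).round(2).tolist())
for u in(388,391,394): print(u,S[170:205,u].mean(axis=1).astype(int).tolist())
print([S[v,380:400].mean(axis=1).astype(int).tolist() for v in(180,187,192)])
E
```

```text
TOP bar: obs edges, predicted
224 188.5 193.22972972972974 ; 226 188.2 193.25757575757575 ; 228 188.5625 193.2058823529412 ; [[228.75, 191.83], [228.83, 187.1]]
[[225.74, 191.82], [225.83, 187.08]]
TOP housing: rows for u
196 [114, 114, 112, 114, 113, 115, 114, 113, 120, 130, 139, 139, 137, 133, 132, 134, 138, 136, 137, 134, 135, 133, 135, 133, 139, 141, 140, 143, 143, 139, 133, 118, 109, 106, 97, 87, 83, 87, 103, 123, 138, 145]
200 [125, 116, 113, 112, 116, 113, 114, 115, 120, 131, 139, 140, 141, 143, 141, 140, 140, 142, 141, 140, 142, 140, 141, 141, 143, 141, 141, 141, 141, 140, 130, 114, 110, 104, 96, 83, 80, 85, 96, 119, 135, 142]
204 [120, 110, 114, 110, 114, 115, 115, 112, 121, 133, 140, 140, 140, 141, 142, 141, 141, 142, 142, 141, 143, 141, 139, 141, 140, 142, 141, 140, 141, 136, 122, 110, 110, 104, 92, 84, 81, 84, 97, 120, 135, 140]
208 [105, 105, 105, 107, 108, 112, 113, 112, 118, 125, 130, 131, 132, 133, 130, 130, 127, 132, 127, 130, 129, 128, 126, 125, 125, 126, 125, 125, 125, 123, 117, 112, 108, 104, 94, 83, 81, 82, 92, 119, 133, 138]
pred housing edges [[207.75, 179.04],
[... 962 characters left out ...]
23, 122, 122, 124, 124, 124, 123]
391 [123, 124, 126, 124, 117, 122, 120, 117, 118, 118, 124, 127, 123, 125, 123, 123, 126, 125, 122, 124, 124, 124, 124, 125, 124, 125, 125, 125, 124, 125, 123, 123, 124, 122, 124]
394 [124, 124, 126, 125, 121, 121, 119, 118, 119, 117, 115, 123, 125, 125, 127, 124, 124, 123, 125, 125, 123, 126, 124, 124, 125, 124, 125, 124, 125, 125, 124, 122, 122, 123, 123]
[[123, 125, 125, 123, 125, 124, 126, 123, 125, 125, 125, 124, 128, 121, 115, 118, 118, 118, 116, 117], [125, 127, 124, 125, 124, 125, 124, 124, 121, 124, 124, 125, 125, 127, 123, 124, 123, 124, 126, 125], [124, 124, 124, 124, 125, 125, 127, 124, 127, 123, 126, 124, 125, 125, 124, 124, 126, 124, 125, 125]]
```

```bash
python3 snap.py d1; python3 - <<'E'
from h import *
import pickle
def ed(a,lo,sg):
    d=sg*np.gradient(a);k=1+np.argmax(d[1:-1]);o=d[k-1:k+2];return lo+k+(o[0]-o[2])/(2*(o[0]-2*o[1]+o[2]))
for n in("c1","c2","d1"):
    p,s=pickle.load(open(n+".pkl","rb"));M=R.from_euler('xyz',s["tcp_rot"]).as_matrix();g=cv2.imread(f"pics/{n}.png")[:,:,2].astype(float);g=cv2.GaussianBlur(g,(0,0),1)
    z=s["eef_pos"][2]-1.5+4.6
    out=[]
    for v in range(5,215,15):
        l=ed(g[v,215:250],215,1);h=ed(g[v,252:290],252,-1)
        X=onz(p,[[l,v],[h,v]],z);t=(X-s["eef_pos"])@M; out.append([t[:,0].mean(),t[:,1].mean(),t[1,1]-t[0,1]])
    print(n);print(np.array(out)[::2].round(2).tolist())
s=sense();M=R.from_euler('xyz',s["tcp_rot"]).as_matrix();q=vision.camera_params("scene");S=cv2.imread("pics/scene1.png").astype(float)
bar=lambda a,y=0,z=1.5:s["eef_pos"]+M@np.array([a,y,z])
for u in(270,276,282,288,294,298): print(u,ed(S[178:202,u,2],178,1),ed(S[178:202,u,2],178,-1))
for a in(50,80,100,120): print(a,"up",proj(q,[bar(a,-8,1.5-4.6),bar(a,0,1.5-9.2)])[:, :].round(2).tolist(),"low",proj(q,[bar(a,8,6.1)]).round(2).tolist())
for v in(180,184,188,192): print(v,S[v,296:325].mean(axis=1).astype(int).tolist())
for u in(306,309,312): print(u,S[170:205,u].mean(axis=1).astype(int).tolist())
E
```

```text
[581.46512965 -56.7681222   74.25339522] [3.13838953e+00 2.70180483e-04 1.55273147e+00] 8.5833
c1
[[110.5, -2.72, 16.3], [100.65, -2.61, 16.26], [90.24, -1.08, 19.08], [79.21, -2.31, 16.37], [67.51, -2.16, 16.39], [55.09, -2.06, 16.33], [41.86, -1.91, 16.32]]
c2
[[109.54, -1.96, 16.25], [99.71, -1.85, 16.27], [89.31, -2.09, 17.12], [78.3, -1.6, 16.36], [66.63, -1.59, 16.16], [54.22, -1.38, 16.32], [41.03, -1.24, 16.35]]
d1
[[109.99, -2.23, 16.38], [100.11, -2.15, 16.35], [89.66, -2.02, 16.39], [78.59, -1.93, 16.37], [66.86, -1.74, 16.2], [54.4, -1.58, 16.24], [41.13, -1.43, 16.26]]
270 186.90540540540542 192.71311475409837
276 186.45238095238096 192.66923076923078
282 184.95714285714286 190.71052631578948
288 184.76041666666666 190.37179487179486
294 184.55940594059405 189.96428571428572
298 184.27011494252875 189.94444444444446
50 up [[271.02, 185.94], [271.3, 187.46]] low [[271.32, 193.11]]
80 up [[282.67, 185.53], [283.04, 187.04]] low [[282.99, 192.69]]
100 up [[290.42, 185.26], [290.85, 186.77]] low [[290.75, 192.41]]
120 up [[298.15, 184.98], [298.65, 186.49]] low [[298.49, 192
[... 311 characters left out ...]
62, 127, 118, 123, 120, 102, 99, 85, 54, 60, 61, 55, 56, 54, 54, 54, 45, 50, 63, 127, 119, 117, 121, 119]
192 [121, 121, 121, 118, 119, 119, 122, 121, 122, 79, 78, 78, 77, 38, 53, 50, 50, 49, 51, 45, 46, 49, 54, 70, 77, 76, 76, 72, 75]
306 [124, 127, 129, 120, 119, 121, 125, 127, 105, 53, 53, 67, 66, 66, 77, 93, 100, 99, 102, 103, 106, 86, 78, 51, 66, 82, 80, 81, 86, 80, 77, 80, 122, 125, 122]
309 [125, 130, 119, 122, 119, 124, 112, 70, 66, 76, 74, 74, 68, 60, 56, 46, 40, 34, 54, 55, 56, 37, 38, 44, 40, 41, 47, 40, 39, 43, 43, 40, 45, 43, 46]
312 [120, 118, 120, 120, 121, 122, 113, 70, 68, 73, 75, 74, 71, 67, 64, 61, 64, 57, 55, 56, 54, 43, 50, 54, 47, 44, 46, 36, 39, 48, 50, 47, 49, 42, 45]
```

```bash
python3 steer.py '0 0 0.013 0 -0.5 2.6 0;0 0 0 3 0 0 0;0 0 0 3 0 0 0;0 0 0 0 0 0 0;0 0 0 0 0 0 0'
python3 steer.py '0 0 0 2 0 0 0;0 0 0 2 0 0 0;0 0 0 2 0 0 0;0 0 0 0 0 0 0'
```

```text
clock: 9.0
eef_pos: [580.1, -50.3, 69.7]
tcp_rot: [3.142, 0.0, 1.54]
contact_force: [-0.1, -0.8, 0.1]
opening: 0.174
grasp_force: 41.3
clock: 9.33
eef_pos: [580.2, -44.2, 69.6]
tcp_rot: [-3.141, -0.0, 1.54]
contact_force: [0.6, -1.0, -0.9]
opening: 0.178
grasp_force: 41.3
```

```bash
python3 steer.py '0 0 0 0 0 -1.8 0;0 0 0 0 0 0 0;0 0 0 0 0 0 0;0 0 0 0 0 0 0'
python3 steer.py '0 0 0 1.5 0 0 0;0 0 0 1.5 0 0 0;0 0 0 1.5 0 0 0;0 0 0 1.5 0 0 0;0 0 0 0 0 0 0'|head -4
python3 - <<'E'
from h import *
for n in("top","scene"): cv2.imwrite(f"pics/{n}2.png",vision.grab_frame(n)[:,:,::-1])
T=cv2.imread("pics/top2.png").astype(float);S=cv2.imread("pics/scene2.png").astype(float)
print(T[183:198,224,2].astype(int),T[183:198,220,2].astype(int)); print(T[191,210:226,2].astype(int))
for u in(294,300,304,306,308):print(u,S[180:196,u,2].astype(int))
E
```

```text
clock: 9.67
eef_pos: [580.2, -44.7, 71.5]
tcp_rot: [3.142, 0.0, 1.54]
contact_force: [-0.7, -0.5, -1.2]
opening: 0.179
grasp_force: 41.3
clock: 10.08
eef_pos: [580.4, -38.3, 71.5]
tcp_rot: [-3.141, -0.0, 1.54]
contact_force: [-0.2, 0.2, -1.0]
[146 147 151 152 154 153 156 157 161 163 163 165 163 166 165] [ 89  99 106 113 128 144 164 185 194 186 158 134 120 124 124]
[ 88  89  93  88  85  89  95 120 157 186 194 188 173 163 161 160]
294 [ 97  95  96  99  89 130 170 153 158 165 154 118 116  95  95  96]
300 [ 98 100  97  92  90 126 171 150 147 161 143 119 105  95  96  99]
304 [ 95 101  94  98  89 151 166 155 151 151 136 114 106  98  96  97]
306 [ 49  68  75  69  88  88 106 143 144 145 127 116  85  44  53  62]
308 [53 49 56 74 92 90 87 86 84 84 85 76 79 82 68 82]
```

```bash
python3 steer.py '0 0 0 0 -1.2 0 0;0 0 0 1.5 0 0 0;0 0 0 1.5 0 0 0;0 0 0 0 0 0 0'
python3 steer.py '0 0 0 1.5 0 0 0;0 0 0 1.5 0 0 0;0 0 0 0 0 0 0'
python3 steer.py '0 0 0 1.5 0 0 0;0 0 0 1.5 0 0 0;0 0 0 0 0 0 0'
```

```text
clock: 10.52
eef_pos: [579.3, -35.3, 71.5]
tcp_rot: [-3.142, -0.0, 1.54]
contact_force: [0.3, -0.7, -0.6]
opening: 0.177
grasp_force: 41.3
clock: 10.77
eef_pos: [579.2, -32.4, 71.4]
tcp_rot: [-3.141, 0.0, 1.54]
contact_force: [-1.2, 0.1, -0.8]
opening: 0.182
grasp_force: 41.4
clock: 11.02
eef_pos: [579.1, -29.3, 71.3]
tcp_rot: [-3.141, -0.0, 1.54]
contact_force: [-1.8, 0.1, -0.8]
opening: 0.174
grasp_force: 41.5
```

```bash
python3 steer.py '0 0 0 0 -0.5 0 0;0 0 0 1.5 0 0 0;0 0 0 1.5 0 0 0;0 0 0 0 0 0 0'
python3 steer.py '0 0 0 1.5 0 0 0;0 0 0 1.5 0 0 0;0 0 0 0 0 0 0'
```

```text
clock: 11.35
eef_pos: [579.0, -26.3, 71.5]
tcp_rot: [-3.141, -0.0, 1.54]
contact_force: [-1.9, -0.3, -1.3]
opening: 0.177
grasp_force: 41.4
clock: 11.6
eef_pos: [579.1, -23.3, 71.5]
tcp_rot: [-3.142, -0.0, 1.54]
contact_force: [-1.5, -0.5, -0.5]
opening: 0.175
grasp_force: 41.5
```

```bash
python3 steer.py '0 0 0 2 -0.3 0 0;0 0 0 2 0 0 0;0 0 0 2 0 0 0;0 0 0 2 0 0 0;0 0 0 0 0 0 0' | head -4
python3 steer.py '0 0 0 2 0 0 0;0 0 0 2 0 0 0;0 0 0 2 0 0 0;0 0 0 2 0 0 0;0 0 0 0 0 0 0' | head -4
```

```text
clock: 12.02
eef_pos: [579.1, -15.1, 71.5]
tcp_rot: [-3.142, -0.0, 1.54]
contact_force: [-1.1, 1.4, -0.6]
clock: 12.43
eef_pos: [579.3, -7.2, 71.4]
tcp_rot: [-3.141, -0.0, 1.54]
contact_force: [-2.1, 0.9, -0.4]
```

```bash
python3 steer.py '0 0 0 2 -0.4 0 0;0 0 0 2 0 0 0;0 0 0 2 0 0 0;0 0 0 2 0 0 0;0 0 0 0 0 0 0' | head -4
python3 steer.py '0 0 0 2 0 0 0;0 0 0 2 0 0 0;0 0 0 2 0 0 0;0 0 0 2 0 0 0;0 0 0 0 0 0 0'; python3 -c "
from rig import r, vision, sense, sign_off;print(sense()['wrist_torque'])"
```

```text
clock: 12.85
eef_pos: [579.3, 0.8, 71.5]
tcp_rot: [3.141, -0.0, 1.54]
contact_force: [-0.8, 0.1, -1.0]
clock: 13.27
eef_pos: [579.4, 8.9, 71.5]
tcp_rot: [-3.141, -0.0, 1.54]
contact_force: [-1.7, 0.7, -0.5]
opening: 0.176
grasp_force: 41.4
[0.08131625 0.18146674 0.14471529]
```

```bash
python3 steer.py '0 0 -0.005 2 0 0 0;0 0 0 2 0 0 0;0 0 0 2 0 0 0;0 0 0 2 0 0 0;0 0 0 0 0 0 0' | head -4
python3 steer.py '0 0 -0.005 2 0 0 0;0 0 0 2 0 0 0;0 0 0 2 0 0 0;0 0 0 0 0 0 0'; python3 -c "
from rig import r, vision, sense, sign_off;print(sense()['wrist_torque'])"
```

```text
clock: 13.68
eef_pos: [579.8, 16.9, 71.5]
tcp_rot: [3.141, -0.0, 1.545]
contact_force: [-0.5, -0.1, -0.5]
clock: 14.02
eef_pos: [579.9, 22.8, 71.6]
tcp_rot: [3.141, -0.0, 1.55]
contact_force: [-0.6, -0.1, -0.7]
opening: 0.179
grasp_force: 41.3
[-0.05325756 -0.02177982  0.01991543]
```

```bash
for k in 1; do :; done
python3 steer.py '0 0 0 1.5 0 0 0;0 0 0 1.5 0 0 0;0 0 0 1.5 0 0 0;0 0 0 1.5 0 0 0;0 0 0 0 0 0 0' | head -4
python3 steer.py '0 0 0 1 0 0 0;0 0 0 1 0 0 0;0 0 0 1 0 0 0;0 0 0 0 0 0 0' | head -4
python3 steer.py '0 0 0 1 0 0 0;0 0 0 1 0 0 0;0 0 0 0 0 0 0' | head -4
```

```text
clock: 14.43
eef_pos: [579.9, 28.7, 71.5]
tcp_rot: [3.142, -0.0, 1.55]
contact_force: [0.8, -0.4, -0.1]
clock: 14.77
eef_pos: [580.0, 31.6, 71.5]
tcp_rot: [-3.142, -0.0, 1.55]
contact_force: [0.3, -0.1, -0.5]
clock: 15.02
eef_pos: [580.1, 33.6, 71.5]
tcp_rot: [3.142, -0.0, 1.55]
contact_force: [0.1, 0.4, -0.3]
```

```bash
python3 steer.py '0 0 0 1 0 0 0;0 0 0 1 0 0 0;0 0 0 0 0 0 0' | head -4
```

```text
clock: 15.27
eef_pos: [580.1, 35.6, 71.5]
tcp_rot: [-3.142, -0.0, 1.55]
contact_force: [0.1, -0.3, -0.5]
```

```bash
cat > ok.py <<'E'
from rig import r, vision, sense, sign_off;import sys
s=sense();print(s["clock"],s["eef_pos"].round(2),s["contact_force"].round(2));sys.exit(bool(abs(s["contact_force"][1])>2.5))
E
python3 steer.py '0 0 0 0.7 0 0 0;0 0 0 0.7 0 0 0' >/dev/null; python3 ok.py && python3 steer.py '0 0 0 0.7 0 0 0;0 0 0 0.7 0 0 0' >/dev/null && python3 ok.py && python3 steer.py '0 0 0 0.7 0 0 0;0 0 0 0.7 0 0 0' >/dev/null && python3 ok.py && python3 steer.py '0 0 0 0.7 0 0 0;0 0 0 0.7 0 0 0' >/dev/null && python3 ok.py && python3 steer.py '0 0 0 0.7 0 0 0;0 0 0 0.7 0 0 0' >/dev/null && python3 ok.py && python3 steer.py '0 0 0 0.7 0 0 0;0 0 0 0.7 0 0 0' >/dev/null && python3 ok.py
```

```text
15.4333 [580.1   36.85  71.48] [ 0.26  0.49 -0.53]
15.6 [580.09  37.71  71.46] [-0.05 -7.4  -1.21]
```

```bash
python3 steer.py '0 0 0 0 0 0 0;0 0 0 0 0 0 0' >/dev/null; python3 ok.py
```

```text
15.7667 [580.03  37.65  71.42] [ 0.96 -4.19 -0.41]
```

```bash
python3 steer.py '0 0 0 0.3 0 0 0;0 0 0 0 0 0 0;0 0 0 0 0 0 0' >/dev/null; python3 ok.py
```

```text
16.0167 [580.04  37.69  71.44] [ 0.07 -6.92 -0.46]
```

Steady contact at 7 N, with y not advancing. I'll hold it for over a second.

```bash
python3 steer.py '0 0 0 0.1 0 0 0;0 0 0 0 0 0 0;0 0 0 0 0 0 0;0 0 0 0 0 0 0;0 0 0 0 0 0 0' >/dev/null; python3 ok.py
python3 steer.py '0 0 0 0 0 0 0;0 0 0 0 0 0 0;0 0 0 0 0 0 0;0 0 0 0 0 0 0;0 0 0 0 0 0 0' >/dev/null; python3 ok.py
python3 steer.py '0 0 0 0 0 0 0;0 0 0 0 0 0 0;0 0 0 0 0 0 0;0 0 0 0 0 0 0;0 0 0 0 0 0 0' >/dev/null; python3 ok.py
```

```text
16.4333 [580.06  37.71  71.45] [ 0.45 -7.28 -0.77]
16.85 [580.06  37.7   71.45] [-0.61 -7.41 -0.73]
17.2667 [580.05  37.71  71.46] [ 0.1  -6.92 -1.42]
```

```bash
python3 steer.py '0 0 0 -0.3 0 0.5 0.1;0 0 0 0 0 0.5 0.4;0 0 0 0 0 0 0.6;0 0 0 0 0 0 0.6;0 0 0 0 0 0 0.6'; python3 ok.py
python3 steer.py '0 0 0 0 0 -15 0.6;0 0 0 0 0 -35 0.6;0 0 0 0 0 -35 0.6;0 0 0 0 0 -35 0.6;0 0 0 0 0 -35 0.6'|head -4
python3 steer.py '0 0 -0.1 0 0 0 0.6;0 0 -0.1 0 0 0 0.6;0 0 -0.1 0 0 0 0.6;0 0 -0.1 0 0 0 0.6;0 0 -0.116 0 0 0 0.6' |head -3
python3 - <<'E'
from h import *
print(to_tool([534,263,225],[np.pi,0,2.066]))
p=vision.camera_params("top");q=vision.camera_params("scene");S=vision.grab_frame("scene")[:,:,::-1];cv2.imwrite("pics/scene3.png",S);S=S.astype(float)
print([S[v,285:312,2].astype(int).tolist() for v in(187,188,189,190)])
T=cv2.imread("pics/top0.png").mean(axis=2);H=cv2.imread("pics/scene0.png").mean(axis=2)
# post: dark blobs
for n,I,(u0,u1,v0,v1) in(("top",T,(152,165,196,208)),("scene",H,(366,386,144,165))):
    m=(I[v0:v1,u0:u1]<55);ys,xs=np.nonzero(m);print(n,xs.min()+u0,xs.max()+u0,ys.min()+v0,ys.max()+v0,xs.mean()+u0,ys.mean()+v0)
for th in(20,25,30):
    t=np.radians(th);P=np.array([[580.2-100*np.sin(t),177+100*np.cos(t),z] for z in(159,139,117)]);print(th,proj(p,P).round(1).tolist(),proj(q,P).round(1).tolist())
E
```

```text
clock: 17.68
eef_pos: [580.2, 38.6, 70.5]
tcp_rot: [3.141, -0.0, 1.55]
contact_force: [-0.1, -0.4, 0.2]
opening: 0.595
grasp_force: 0.0
17.6833 [580.21  38.57  70.54] [-0.12 -0.4   0.16]
clock: 18.1
eef_pos: [579.8, 38.5, 227.1]
tcp_rot: [-3.141, -0.0, 1.55]
contact_force: [0.5, -0.3, -0.5]
clock: 18.52
eef_pos: [580.1, 38.5, 225.7]
tcp_rot: [3.141, -0.0, 2.071]
(array([219.07746675,  67.14405741,   0.71404579]), array([ 3.41172653e-04, -1.76736574e-05,  4.68106543e-03]))
[[153, 173, 172, 172, 170, 170, 171, 170, 171, 172, 171, 172, 171, 169, 171, 167, 157, 158, 160, 161, 160, 142, 130, 88, 39, 62, 64], [170, 171, 172, 172, 173, 174, 172, 174, 174, 172, 170, 172, 173, 171, 173, 172, 173, 163, 161, 162, 145, 143, 132, 89, 56, 63, 57], [179, 176, 174, 177, 175, 175, 168, 165, 166, 164, 166, 156, 153, 156, 155, 156, 154, 127, 135, 136, 127, 133, 120, 90, 56, 58, 59], [152, 135, 135, 137, 134, 133, 131, 133, 132, 133, 132, 131, 130, 132, 132, 133, 125, 121, 122, 126, 124, 128, 121, 84, 57, 51, 59]]
top 157 160 201 203 158.55555555555554 201.88888888888889
scene 372 380 148 161 376.109756097561 154.34146341463415
20 [[155.2, 197.3], [156.9, 198.4], [158.7, 199.5]] [[382.1, 152.3], [380.0, 157.3], [377.9, 162.7]]
25 [[156.1, 199.9], [157.8, 200.9], [159.7, 201.9]] [[380.0, 149.8], [378.0, 154.9], [375.9, 160.3]]
30 [[157.3, 202.3], [159.0, 203.3], [160.8, 204.3]] [[377.7, 147.5], [375.7, 152.6], [373.7, 158.1]]
```

```bash
python3 steer.py '0 0 0 37 11.4 0 0.6;0 0 0 37 11.4 0 0.6;0 0 0 37 11.4 0 0.6;0 0 0 37 11.4 0 0.6;0 0 0 37 11.4 0 0.6' |head -3
python3 steer.py '0 0 0 36 11.4 0 0.6;0 0 0 0 0 0 0.6;0 0 0 0 0 25 0.6;0 0 0 0 0 25 0.6;0 0 0 0 0 0 0.6'; python3 ok.py
python3 steer.py '0 0 0 0 0 14 0.6;0 0 0 0 0 14 0.6;0 0 0 0 0 0 0.6;0 0 0 0 0 0 0.6'; python3 snap.py e1
```

```text
clock: 18.98
eef_pos: [541.7, 229.9, 225.6]
tcp_rot: [3.141, -0.0, 2.062]
clock: 19.4
eef_pos: [532.7, 264.4, 171.4]
tcp_rot: [-3.135, -0.0, 2.064]
contact_force: [-1.6, -1.0, -0.5]
opening: 0.597
grasp_force: 0.0
19.4 [532.68 264.42 171.36] [-1.63 -1.   -0.49]
clock: 19.73
eef_pos: [535.2, 265.0, 147.9]
tcp_rot: [-3.141, -0.0, 2.064]
contact_force: [0.1, 0.6, 0.1]
opening: 0.598
grasp_force: 0.0
[535.73070059 265.27139757 148.49353427] [ 3.14117221e+00 -3.95009667e-05  2.06463774e+00] 19.7833
```

View pics/e1.png

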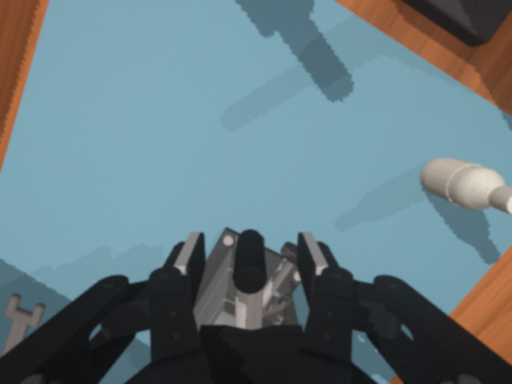

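The post, near (249,260), stands centred between the two fingers. The lever arm lies below, and nothing is on the sweep side. I'll narrow the cage and sweep the arc.

```bash
python3 steer.py '0 0 0 0 0 0 0.35;0 0 0 0 -3 0 0.35;0 0 0 0 -4 0 0.35;0 0 -0.06 -0.2 -6 0 0.35;0 0 -0.06 -0.2 -6 0 0.35'; python3 ok.py
python3 steer.py '0 0 -0.06 -0.2 -6 0 0.35;0 0 -0.06 -0.2 -6 0 0.35;0 0 -0.06 -0.2 -6 0 0.35;0 0 -0.06 -0.2 -6 0 0.35;0 0 0 0 0 0 0.35'; python3 ok.py
python3 - <<'E'
from h import *
s=sense();d=s["eef_pos"][:2]-[580.2,177];print(np.hypot(*d),np.degrees(np.arctan2(-d[0],d[1])),np.degrees(s["tcp_rot"][2])-90)
E
```

```text
clock: 20.2
eef_pos: [519.8, 255.7, 148.3]
tcp_rot: [3.139, 0.001, 2.188]
contact_force: [3.5, 0.1, -0.4]
opening: 0.349
grasp_force: 1.8
20.2 [519.82 255.68 148.34] [ 3.48  0.08 -0.42]
clock: 20.62
eef_pos: [501.3, 239.1, 148.3]
tcp_rot: [3.14, 0.001, 2.428]
contact_force: [0.4, -0.2, -0.1]
opening: 0.35
grasp_force: 0.0
20.6167 [501.25 239.08 148.28] [ 0.44 -0.19 -0.11]
100.43187766718891 51.820889255239166 49.12091200307762
```

```bash
python3 steer.py '0 0 -0.06 -0.2 -6 0 0.35;0 0 -0.06 -0.2 -6 0 0.35;0 0 -0.06 -0.2 -6 0 0.35;0 0 -0.06 -0.2 -6 0 0.35;0 0 -0.06 -0.2 -6 0 0.35' >/dev/null; python3 ok.py
python3 steer.py '0 0 -0.06 -0.2 -6 0 0.35;0 0 -0.06 -0.2 -6 0 0.35;0 0 -0.06 -0.2 -6 0 0.35;0 0 -0.06 -0.2 -6 0 0.35;0 0 0 0 0 0 0.35' >/dev/null; python3 ok.py
python3 - <<'E'
from h import *
s=sense();d=s["eef_pos"][:2]-[580.2,177];print(np.hypot(*d),np.degrees(np.arctan2(-d[0],d[1])),np.degrees(s["tcp_rot"][2])-90)
E
```

```text
21.0333 [486.47 214.72 148.25] [ 4.52  1.53 -0.25]
21.45 [479.19 191.29 148.22] [1.06 0.38 0.08]
102.01586437374128 81.94993529441697 79.94204676027456
```

```bash
python3 steer.py '0 0 -0.04 -0.3 -4 0 0.35;0 0 -0.04 -0.3 -4 0 0.35;0 0 -0.04 -0.3 -4 0 0.35;0 0 0 0 -2 0 0.35;0 0 0 0 0 0 0.35' >/dev/null; python3 ok.py
python3 steer.py '0 0 0 0 -2 0 0.35;0 0 0 0 0 0 0.35' >/dev/null; python3 ok.py
python3 steer.py '0 0 0 0 -2 0 0.35;0 0 0 0 0 0 0.35' >/dev/null; python3 ok.py
```

```text
21.8667 [477.67 177.93 148.08] [-0.45  4.9   3.2 ]
22.0333 [477.41 176.07 148.01] [-1.11  4.69  3.68]
22.2 [477.17 174.1  147.96] [-1.71  5.07  3.63]
```

```bash
python3 steer.py '0 0 0 0 -1.5 0 0.35;0 0 0 0 0 0 0.35' >/dev/null; python3 ok.py
python3 steer.py '0 0 0 0 -1.5 0 0.35;0 0 0 0 0 0 0.35' >/dev/null; python3 ok.py
python3 steer.py '0 0 0 0 -1 0 0.35;0 0 0 0 0 0 0.35' >/dev/null; python3 ok.py
```

```text
22.3667 [477.   172.64 147.93] [-1.83  5.    4.04]
22.5333 [476.85 171.16 147.91] [-3.4   7.03  3.24]
22.7 [476.78 170.66 147.9 ] [-2.78  9.76  3.96]
```

```bash
python3 steer.py '0 0 0 0 -1 0 0.35;0 0 0 0 0 0 0.35;0 0 0 0 0 0 0.35' >/dev/null; python3 ok.py
python3 steer.py '0 0 0 0 -0.7 0 0.35;0 0 0 0 0 0 0.35;0 0 0 0 0 0 0.35' >/dev/null; python3 ok.py
```

```text
22.95 [476.8  170.53 147.95] [-3.84 14.23  3.62]
23.2 [476.82 170.43 147.97] [-3.54 19.03  1.65]
```

End stop reached: the force climbs with no motion. I'll back off, lift clear, and check.

```bash
python3 steer.py '0 0 0 0 3 0 0.4;0 0 0 0 3 0 0.45;0 0 0 0 0 0 0.45;0 0 0 0 0 0 0.45' >/dev/null; python3 ok.py
python3 steer.py '0 0 0 0 0 -20 0.45;0 0 0 0 0 -35 0.45;0 0 0 0 0 -35 0.45;0 0 0 0 0 -35 0.45;0 0 0 0 0 0 0.45' >/dev/null; python3 ok.py
python3 steer.py '0 0 0 30 0 0 0.45;0 0 0 35 0 0 0.45;0 0 0 35 0 0 0.45;0 0 0 35 0 0 0.45;0 0 0 0 0 0 0.45' >/dev/null; python3 ok.py
python3 - <<'E'
from h import *
p=vision.camera_params("top");q=vision.camera_params("scene")
S=vision.grab_frame("scene")[:,:,::-1];T=vision.grab_frame("top")[:,:,::-1];cv2.imwrite("pics/sf.png",S);cv2.imwrite("pics/tf.png",T)
for th in(80,85,89.5):
    t=np.radians(th);P=[[580.2-100*np.sin(t),177+100*np.cos(t),z] for z in(159,139,117)];print(th,proj(p,P).round(1).tolist(),proj(q,P).round(1).tolist())
m=S.max(axis=2)[120:175,320:380]<50;ys,xs=np.nonzero(m);print(xs.min()+320,xs.max()+320,ys.min()+120,ys.max()+120,xs.mean()+320,ys.mean()+120,len(xs))
a=cv2.imread("pics/scene3.png").astype(int)[:,:,2];print(a[188,260:310].tolist());print(S[188,260:310,2].tolist())
E
```

```text
23.5333 [477.17 173.45 147.37] [ 0.61 -0.46 -0.31]
23.95 [480.33 174.25 279.  ] [ 1.45  0.26 -0.4 ]
24.3667 [337.03 179.83 271.47] [ 0.26 -1.5  -0.21]
80 [[179.2, 217.8], [180.5, 218.5], [181.9, 219.2]] [[347.0, 134.3], [345.5, 139.5], [344.0, 145.0]]
85 [[182.0, 218.2], [183.2, 218.8], [184.6, 219.6]] [[343.6, 134.1], [342.2, 139.3], [340.7, 144.8]]
89.5 [[184.5, 218.3], [185.7, 218.9], [187.0, 219.7]] [[340.6, 134.1], [339.2, 139.3], [337.8, 144.8]]
336 342 133 146 339.0615384615385 139.8 65
[72, 76, 72, 75, 73, 71, 77, 73, 78, 63, 70, 71, 69, 65, 68, 67, 68, 66, 65, 105, 100, 99, 95, 81, 173, 170, 171, 172, 172, 173, 174, 172, 174, 174, 172, 170, 172, 173, 171, 173, 172, 173, 163, 161, 162, 145, 143, 132, 89, 56]
[73, 68, 69, 107, 103, 105, 96, 107, 107, 98, 99, 98, 96, 95, 97, 98, 97, 98, 99, 97, 96, 97, 95, 83, 184, 168, 171, 172, 169, 170, 171, 171, 170, 173, 152, 154, 155, 156, 155, 158, 154, 172, 160, 159, 160, 143, 143, 134, 88, 59]
```

```bash
python3 -c "
from rig import r, vision, sense, sign_off;print(sense()['qvel'].round(3));print(sign_off())"
```

```text
[-0.02   0.034 -0.043 -0.003 -0.01  -0.01 ]
the job is handed in; nothing more can be done
None
```

The hex bar was pressed at about 7 N against the stop for over a second, then released. The lever is at its end stop, the bar's outer end did not shift in the camera view, and I handed the job in at about 24 s; the verdict was not shown.

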